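# Load the carry tray in reverse order

## Task

Move the four pieces of tackle (red float, steel tin, orange spool, glass jar) from the brown wooden rack into the grey carry tray, one in each bay, in the reverse order: the piece at the left end of the wooden rack goes into the right end bay of the tray, the second from the left into the second from the right, and so on. Set each piece down gently, never dropping it, and leave all four standing upright on the floor of their bays.

Things in the scene. Friction and masses are not known exactly. Their poses are not given: they have to be found in the camera images.
- rack: Old rack: fixed dark brown board 90 x 356 x 6 mm on the shelf, brass bar at each end (16 mm high). Four bays along its y, centres at y = -120, -40, 40, 120 mm, parted by battens 6 mm wide, 10 mm high; a coloured mat in each. Origin: middle of its underside; z up, y to the robot's left (turned up to 8 degrees). It is the nearer or the farther row; rows are 150 mm or more apart.
- tray: New rack: fixed grey plastic tray 78 x 334 mm on the shelf, empty at the start, roughly parallel to the old rack. Four bays along its y, centres at y = -120, -40, 40, 120 mm, each 70 (x) by 74 mm (y) inside; bay floor 5 mm, lips and dividers 11 mm above the shelf. Origin: middle of its underside; z up, y to the robot's left (turned up to 8 degrees).
- float: Red hard silicone float, 46 mm in diameter (straight-sided from 10 to 46 mm above its underside), 66 mm tall with a narrow nipple on top, about 50 g. It stands upright on the blue mat. Origin: centre of its underside; z up its axis. Round, so its yaw does not matter.
- tin: Bare steel swivel tin with twist cap, a plain cylinder 48 mm in diameter with a 50 mm wide, 16 mm deep cap, 50 mm tall overall, about 90 g. It stands upright on the green mat. Origin: centre of its underside; z up its axis. Round, so its yaw does not matter.
- spool: Empty orange plastic reel spool standing on end, 50 mm tall: end flanges 54 mm in diameter (the top one 14 mm thick, the lower one 12 mm), drum 42 mm between them, black dot at the middle of the top, about 60 g. It stands on the white mat. Origin: centre of its underside; z up its axis. Round, so its yaw does not matter.
- jar: Small clear glass jar 48 mm in diameter, 60 mm tall, white screw lid closed tight, about 120 g. It stands upright on the yellow mat. Origin: centre of its underside; z up its axis. Round, so its yaw does not matter.
- float_mat: Blue square mat, 68 x 68 x 3 mm, fixed in one bay of the old rack (which bay varies): the float's old place, and it stays there, so it shows where the float stood. Its top is 9 mm above the shelf. Origin: centre of its underside.
- tin_mat: Green square mat, 68 x 68 x 3 mm, fixed in one bay of the old rack (which bay varies): the tin's old place, and it stays there, so it shows where the tin stood. Its top is 9 mm above the shelf. Origin: centre of its underside.
- spool_mat: White square mat, 68 x 68 x 3 mm, fixed in one bay of the old rack (which bay varies): the spool's old place, and it stays there, so it shows where the spool stood. Its top is 9 mm above the shelf. Origin: centre of its underside.
- jar_mat: Yellow square mat, 68 x 68 x 3 mm, fixed in one bay of the old rack (which bay varies): the jar's old place, and it stays there, so it shows where the jar stood. Its top is 9 mm above the shelf. Origin: centre of its underside.
Not all that is in view belongs to the job. What is shaped like the float but pink or purple is not meant.

How it is judged:
At the end, for the whole second after the job is handed in: Each piece stands in the tray bay that mirrors its old one (rack y = c becomes tray y = -c), its centre within 15 mm of the bay centre along the tray's x and y, upright within 7 degrees, its underside within 4 mm of the bay floor, released and at rest (((y of float_mat in the frame of rack between -0.14 and -0.1 m and y of float in the frame of tray between 0.105 and 0.135 m) or (y of float_mat in the frame of rack between -0.06 and -0.02 m and y of float in the frame of tray between 0.025 and 0.055 m) or (y of float_mat in the frame of rack between 0.02 and 0.06 m and y of float in the frame of tray between -0.055 and -0.025 m) or (y of float_mat in the frame of rack between 0.1 and 0.14 m and y of float in the frame of tray between -0.135 and -0.105 m)) and x of float in the frame of tray between -0.015 and 0.015 m and z of float in the frame of tray between 0.001 and 0.009 m and angle between each of float, tin, spool, jar's own z axis and vertical below 0.12 rad and linear speed of each of float, tin, spool, jar below 0.02 m/s and angular speed of each of float, tin, spool, jar below 0.3 rad/s and ((y of tin_mat in the frame of rack between -0.14 and -0.1 m and y of tin in the frame of tray between 0.105 and 0.135 m) or (y of tin_mat in the frame of rack between -0.06 and -0.02 m and y of tin in the frame of tray between 0.025 and 0.055 m) or (y of tin_mat in the frame of rack between 0.02 and 0.06 m and y of tin in the frame of tray between -0.055 and -0.025 m) or (y of tin_mat in the frame of rack between 0.1 and 0.14 m and y of tin in the frame of tray between -0.135 and -0.105 m)) and x of tin in the frame of tray between -0.015 and 0.015 m and z of tin in the frame of tray between 0.001 and 0.009 m and ((y of spool_mat in the frame of rack between -0.14 and -0.1 m and y of spool in the frame of tray between 0.105 and 0.135 m) or (y of spool_mat in the frame of rack between -0.06 and -0.02 m and y of spool in the frame of tray between 0.025 and 0.055 m) or (y of spool_mat in the frame of rack between 0.02 and 0.06 m and y of spool in the frame of tray between -0.055 and -0.025 m) or (y of spool_mat in the frame of rack between 0.1 and 0.14 m and y of spool in the frame of tray between -0.135 and -0.105 m)) and x of spool in the frame of tray between -0.015 and 0.015 m and z of spool in the frame of tray between 0.001 and 0.009 m and ((y of jar_mat in the frame of rack between -0.14 and -0.1 m and y of jar in the frame of tray between 0.105 and 0.135 m) or (y of jar_mat in the frame of rack between -0.06 and -0.02 m and y of jar in the frame of tray between 0.025 and 0.055 m) or (y of jar_mat in the frame of rack between 0.02 and 0.06 m and y of jar in the frame of tray between -0.055 and -0.025 m) or (y of jar_mat in the frame of rack between 0.1 and 0.14 m and y of jar in the frame of tray between -0.135 and -0.105 m)) and x of jar in the frame of tray between -0.015 and 0.015 m and z of jar in the frame of tray between 0.001 and 0.009 m); the robot touches nothing.
It fails at once if the float is dropped (falls freely through more than about 30 mm) or thrown (linear speed of float above 0.75 m/s and contact force between the fingers and float below 0.05 N).
It fails at once if the tin is dropped (falls freely through more than about 30 mm) or thrown (linear speed of tin above 0.75 m/s and contact force between the fingers and tin below 0.05 N).
It fails at once if the spool is dropped (falls freely through more than about 30 mm) or thrown (linear speed of spool above 0.75 m/s and contact force between the fingers and spool below 0.05 N).
It fails at once if the jar is dropped (falls freely through more than about 30 mm) or thrown (linear speed of jar above 0.75 m/s and contact force between the fingers and jar below 0.05 N).
It also fails if it takes over 99 s, if anything falls off the work surface, if the arm or the gripper's body presses on something with over 40 N, if the wrist force passes 120 N, or if a joint passes its speed limit or range.

## Robot

A 7-joint arm with a two-finger parallel gripper is mounted at the origin on the work surface. World frame = base frame: x ahead of the robot, y to its left, z up, the work surface at z = 0. Lengths are in m, angles in rad, forces in N, time in s.
With the tool pointing down it reaches from about 0.4 to 0.75 m from the base axis. Payload 19.5 kg.
Tool frame: the origin (TCP) lies midway between the tips of the shut fingers; the grasp point (between the pads) lies grip_depth behind it (grip_depth is the distance from the TCP to the grasp point, in m); x points along the fingers, z is the direction in which the jaws open and shut, and the axes are right-handed (so a half turn about x gives the same grasp; the last joint's range is limited). The gripper opens to 85 mm and grips with 20 to 120 N. Pads are 22 mm wide; open, the fingers measure 114 mm over their backs; the gripper's body (76 mm by 85 mm) begins 54 mm behind the grasp point. The pads swing forward as they close: fully open they stand 13 mm farther back than shut.
Start: joints at [-1.295, 0.707, -0.028, 1.485, 0.022, 0.951, -0.075], TCP at [0.18, 0.546, 0.231] pointing down, gripper open.
Joint ranges: [-2.71, 2.71], [-0.32, 2.16], [-1.57, 1.52], [0, 2.45], [-1.46, 4.6], [0, 2.02], [-2.83, 2.83]. Speed limits (rad/s): [1.89, 1.89, 2.57, 2.57, 3.01, 3.01, 3.01].

## Interface

Orientations are given as a unit quaternion [w, x, y, z].
In Python, from rig import * gives the robot as it stands.
- The arm moves only by the tool jog_arm, never from a script. Its argument "deltas" is text: rows parted by semicolons, each of 4 numbers parted by spaces: the shift along the tool's x, y, z in units of 25 mm (1.0 is 25 mm), then the turn about the tool's x in units of 5 degrees (1.0 is 5 degrees). In form: dx dy dz roll; .... A call has 1 to 8 rows; each row is the pose to reach, as a shift and turn from the pose commanded when the call began, along the tool's axes at that moment; what a row does not reach only later rows make up. A row lasts 1/12 s, in which the tool goes at most 41.7 mm and 7.16 degrees, less where a joint would pass 70% of its speed; a pose out of reach is approached as far as the arm can. A call with a gripper value outside its range is refused whole. "claw" is the finger opening in mm, from 0 to 85.4, set as the call begins (left out, the last holds). The fingers move at their own pace and stop on an object; "squeeze" is the grip in N (left out, the last holds). Time passes only in rows, so rows that repeat a pose let the fingers close. It gives the time, the measured TCP pose, the force and the opening at its end, in the units of the state.
- observe(): the state, without advancing time (a new reading comes with each control period).
- camera(name): name is "scene" or "side" or "wrist"; returns a dict with "img" (384x512x3 uint8, red, green, blue), "range_z" (384x512 float32, m along the optical axis (not along the pixel's ray), 0 where there is no reading), "fx", "fy", "cx", "cy" (pixels), "cam_to_world" (4x4, takes a point from camera to world coordinates); the wrist camera has in their place "T_tool_cam" (4x4, takes a point from camera to tool coordinates, whose origin is the TCP and whose axes are the tool frame's). Camera axes: x right, y down, z forward; pixel columns grow to the right and rows downward; lengths in m; the calibration is good to about 2 mm. The wrist camera is an equidistant fisheye: a pixel r from the principal point sees the ray r / f radians off the axis. A picture is of the moment at which its call begins: read the wrist's pose just before it.
- hand_in(): hands the job in, once; it reports no verdict.
The state is a dict: "time": time; "joint_pos": joint angles; "joint_vel": joint speeds; "joint_efforts": joint torques, N m; "eef_pos": TCP position; "tcp_rot": TCP orientation; "ft_force": force on the tool from outside, world axes, zero at the start; "wrist_torque": the same for the moment, N m; "grip_width": opening from 0.0 (shut) to 1.0 (fully open).
Only numpy, scipy, OpenCV 4.12 (cv2) and the standard library are available. Lean on these libraries where they do the work, as an engineer would, in place of code of your own. Each camera call takes 0.05 s, during which the arm holds its last target. There are 200 camera calls.

## Working session

There is one attempt and no reset: what is moved stays moved. The work goes in short steps, Python scripts to look and compute and a tool call to move; the robot and the scene stay as the last step left them, time stands still between calls to the robot, and variables do not carry over. Pictures are saved under pics/ and viewed, about 12 in all and at most 16, crops included, and the job is handed in when it is done.

Besides the shell and the picture viewer there is one more tool, called after ">>>" in YAML: its name, and indented under it one key for each argument. jog_arm: Moves the arm, as the interface text tells. Its arguments: {"type":"object","properties":{"deltas":{"type":"string"},"claw":{"type":"number"},"squeeze":{"type":"number"}},"required":["deltas"]}

```bash
ls; mkdir -p pics
cat > h.py <<'E'
from rig import *
import numpy as np, cv2
def snap(n,f):
    c=camera(n); cv2.imwrite(f'pics/{f}.png',c['img'][:,:,::-1]); np.savez(f'pics/{f}.npz',**c); return c
def ray(c,u,v,z):
    M=np.array(c['cam_to_world']); d=M[:3,:3]@np.array([(u-c['cx'])/c['fx'],(v-c['cy'])/c['fy'],1.0]); o=M[:3,3]
    return o+d*(z-o[2])/d[2]
E
python3 - <<'E'
from h import *
s=observe(); print({k:np.round(v,3) for k,v in s.items()})
a=snap('scene','s0'); b=snap('side','d0')
for c in(a,b): print(c['fx'],c['cx'],c['cy'],np.round(c['cam_to_world'],3))
cv2.imwrite('pics/b0.png',np.hstack([cv2.resize(x['img'],(400,300))[:,:,::-1] for x in (a,b)]))
try: print(grip_depth)
except Exception as e: print(e)
E
```

```text
pics
{'time': np.float64(0.0), 'joint_pos': array([-1.295,  0.707, -0.028,  1.485,  0.022,  0.951, -0.075]), 'joint_vel': array([ 0.001,  0.   ,  0.002, -0.   ,  0.002, -0.001, -0.001]), 'joint_efforts': array([ 2.0000e-03, -8.8322e+01,  1.2350e+00, -2.3615e+01,  1.7000e-02,
        7.0000e-03,  0.0000e+00]), 'eef_pos': array([0.18 , 0.546, 0.231]), 'tcp_rot': array([ 0.573, -0.415,  0.573,  0.414]), 'ft_force': array([-0.137, -0.116,  0.095]), 'wrist_torque': array([ 0.008,  0.03 , -0.013]), 'grip_width': np.float64(1.005)}
449.27811715400907 264.9124450630794 189.7875408594146 [[ 0.534  0.693 -0.485  0.993]
 [ 0.846 -0.442  0.299 -0.295]
 [-0.007 -0.57  -0.822  0.87 ]
 [ 0.     0.     0.     1.   ]]
454.7301005306247 261.0872760366209 189.3816237313417 [[ 0.86  -0.306  0.409  0.094]
 [-0.51  -0.475  0.717 -0.669]
 [-0.025 -0.825 -0.564  0.596]
 [ 0.     0.     0.     1.   ]]
0.0187
```

View pics/s0.png

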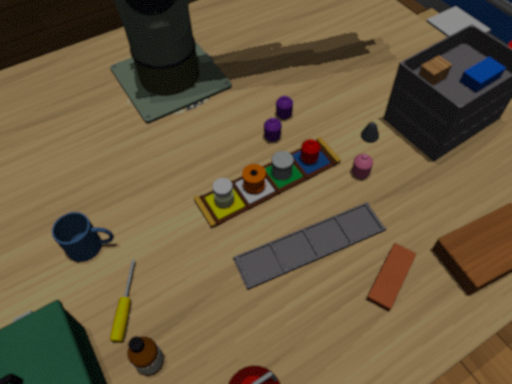

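View pics/d0.png

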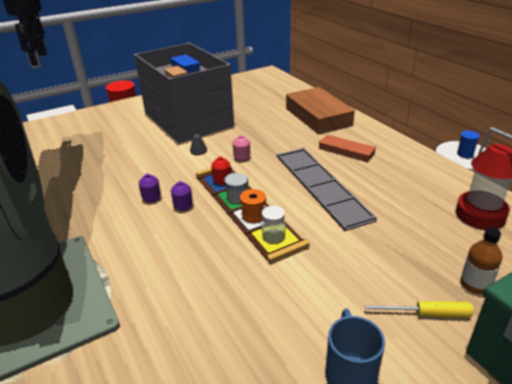

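Scene view: rack left to right (+y to -y) is red float (311,152) on blue, tin (283,165) on green, spool (253,178) on white, jar (222,192) on yellow. The tray runs from (240,265) to (380,220). Possible confusions: the purple floats at (273,130) and (285,105), the pink one at (362,165), the red lid at (255,375) and the dark cone at (370,130). The right choice is the pure red one on the blue mat.

```bash
cat >> h.py <<'E'
def cloud(c):
    v,u=np.mgrid[:384,:512]; z=c['range_z']; M=np.array(c['cam_to_world'])
    P=np.stack([(u-c['cx'])/c['fx']*z,(v-c['cy'])/c['fy']*z,z],-1)@M[:3,:3].T+M[:3,3]
    P[z==0]=np.nan; return P
E
python3 - <<'E'
from h import *
for n in('s0','d0'):
    c=dict(np.load(f'pics/{n}.npz')); P=cloud(c); h=cv2.cvtColor(c['img'],cv2.COLOR_RGB2HSV).astype(int); H,S,V=h[...,0],h[...,1],h[...,2]
    box=(P[...,0]>.35)&(P[...,0]<.85)&(abs(P[...,1])<.35)
    low=box&(P[...,2]<.03)
    def comp(m):
        k,l,st,_=cv2.connectedComponentsWithStats(m.astype(np.uint8)); i=1+np.argmax(st[1:,4]); return l==i
    t=comp(low&(S<70)&(V<160)); q=P[t]; 
    uv=np.argwhere(t)[:,::-1]; g=np.array([ray(c,u,v,.011)[:2] for u,v in uv],np.float32)
    print(n,'table z',np.nanmedian(P[box&(abs(P[...,2])<.015)][:,2]),'tray z',np.median(q[:,2]),len(q),'plane rect',cv2.minAreaRect(g),'depthrect',cv2.minAreaRect(q[:,:2].astype(np.float32)))
    for name,m,zz in [('blue',(abs(H-110)<15)&(S>120),.009),('green',(abs(H-62)<18)&(S>90),.009),('yellow',(abs(H-29)<5)&(S>170),.009),('red',((H<5)|(H>175))&(S>170),0.04),('orange',(abs(H-11)<5)&(S>190),.05)]:
        m=comp(box&m&(P[...,2]<.1)); uv=np.argwhere(m)[:,::-1]; g=np.array([ray(c,u,v,zz)[:2] for u,v in uv],np.float32)
        print(name,len(uv),uv.mean(0).round(),'rect',[np.round(x,4) for x in cv2.minAreaRect(g)],'med',np.round(np.nanmedian(P[m],0),4),'z95',np.nanpercentile(P[m][:,2],97).round(4))
    # things above 30mm
    m=box&(P[...,2]>.035)&(P[...,2]<.08); k,l,st,ce=cv2.connectedComponentsWithStats(m.astype(np.uint8))
    for i in range(1,k):
        if st[i,4]>60:
            q=P[l==i]; z=np.percentile(q[:,2],97);top=q[q[:,2]>z-.008]
            print('obj',ce[i].round(),st[i,4],'z',z.round(4),'topcircle',[np.round(x,4) for x in cv2.minEnclosingCircle(top[:,:2].astype(np.float32))],top.mean(0).round(4))
    s=c['img'][70:300,110:420] if n=='s0' else c['img'][110:280,120:400]
    cv2.imwrite(f'pics/{n}c.png',cv2.resize(s[:,:,::-1],None,fx=2.5,fy=2.5))
E
```

```text
s0 table z -0.0004458918404088852 tray z 0.0047722207752001755 5020 plane rect ((0.6558998227119446, 0.025795429944992065), (0.3312718868255615, 0.07940468192100525), 82.24286651611328) depthrect ((0.6542693972587585, 0.029995650053024292), (0.33732300996780396, 0.07879969477653503), 82.20918273925781)
blue 306 [312. 162.] rect [array([0.4663, 0.1626]), array([0.0683, 0.0667]), np.float64(88.657)] med [0.4824 0.1517 0.0082] z95 0.0117
green 349 [285. 176.] rect [array([0.4645, 0.0827]), array([0.0706, 0.0689]), np.float64(88.638)] med [0.4819 0.0727 0.008 ] z95 0.018
yellow 466 [225. 205.] rect [array([ 0.4615, -0.0771]), array([0.0722, 0.072 ]), np.float64(88.6002)] med [ 0.4775 -0.0905  0.0077] z95 0.0126
red 330 [310. 151.] rect [array([0.465 , 0.1576]), array([0.0418, 0.0697]), np.float64(46.4237)] med [0.474  0.1505 0.0561] z95 0.0727
orange 512 [254. 178.] rect [array([0.468, 0.001]), array([0.0569, 0.0786]), np.float64(57.4473)] med [ 0.4692 -0.0014  0.0567] z95 0.0606
obj [273. 127.] 172 z 0.0621 topcircle [array([0.3566, 0.126 ]), np.float64(0.0142)] [0.3559 0.1256 0.0583]
o
[... 2046 characters left out ...]
float64(0.0628)] [0.8248 0.2828 0.049 ]
obj [241. 143.] 220 z 0.0644 topcircle [array([0.5569, 0.2369]), np.float64(0.0137)] [0.5569 0.2353 0.0601]
obj [239. 185.] 1228 z 0.0675 topcircle [array([0.4579, 0.073 ]), np.float64(0.0973)] [0.4569 0.0865 0.0627]
obj [187. 189.] 97 z 0.0641 topcircle [array([0.3564, 0.1185]), np.float64(0.0076)] [0.3539 0.1183 0.0598]
obj [480. 200.] 653 z 0.0781 topcircle [array([ 0.8472, -0.2453]), np.float64(0.0279)] [ 0.8375 -0.2516  0.0748]
obj [273. 220.] 569 z 0.0701 topcircle [array([ 0.4562, -0.0785]), np.float64(0.0228)] [ 0.4553 -0.0815  0.0681]
obj [346. 312.] 61 z 0.0748 topcircle [array([ 0.4184, -0.3411]), np.float64(0.009)] [ 0.4182 -0.3426  0.0718]
```

View pics/s0c.png

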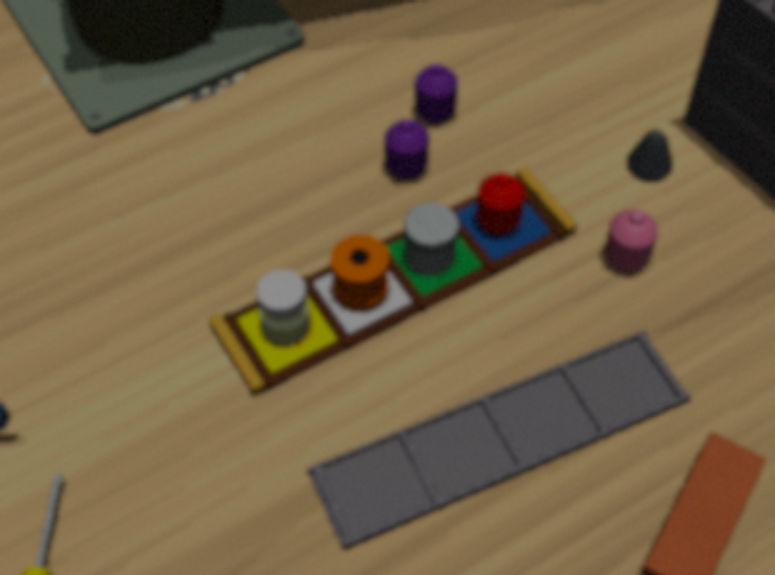

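Crop: the red float on the blue mat at the +y end is confirmed, since the purple and pink ones stand off the rack. All four pieces are upright and the tray is empty. Scene and side views agree on the tray once I allow for lip height: centre about (0.654, 0.0275), yaw about -7.8°. Next I'll work out the tool axes.

```bash
cat >> h.py <<'E'
from scipy.spatial.transform import Rotation as Ro
def R_(): 
    q=observe()['tcp_rot']; return Ro.from_quat([q[1],q[2],q[3],q[0]])
def go(*t):
    s=observe(); R=R_().as_matrix(); print('time',s['time'].round(2) if hasattr(s['time'],'round') else s['time'],'tcp',np.round(s['eef_pos'],4),'R',R.round(3).tolist())
    print('yaw of jaw', np.degrees(np.arctan2(R[1,2],R[0,2])).round(2),'F',np.round(s['ft_force'],1),'grip',s['grip_width'])
    for p in t: print(p,'->',((R.T@(np.array(p)-s['eef_pos']))/.025).round(2))
E
python3 -c "
from h import *
go([.462,.158,.2])"
```

```text
time 0.1 tcp [0.1796 0.546  0.2309] R [[-0.0, -0.95, 0.312], [-0.001, 0.312, 0.95], [-1.0, -0.0, -0.001]]
yaw of jaw 71.79 F [0.3 0.8 0.4] grip 0.996978869695643
[0.462, 0.158, 0.2] -> [  1.25 -15.58 -11.21]
```

>>> jog_arm:
  deltas: "0 -0.5 -0.4 0.5; 0 -1.8 -1.3 1.5; 0 -3.1 -2.2 2.5; 0 -4.4 -3.2 3.6; 0 -5.7 -4.1 4.8; 0 -7.0 -5.0 6.0; 0 -7.8 -5.6 7.2; 0 -7.8 -5.6 7.6"
  claw: 85
  squeeze: 30

```text
time: 0.77
eef_pos: [0.3242, 0.3479, 0.2315]
tcp_rot: [0.678, -0.202, 0.678, 0.2]
ft_force: [0.7, -1.0, 0.6]
grip_width: 0.991
```

```bash
python3 -c "
from h import *
go([.462,.158,.2])"
```

```text
time 0.7667 tcp [0.3242 0.3479 0.2315] R [[0.001, -0.545, 0.838], [-0.002, 0.838, 0.545], [-1.0, -0.002, -0.0]]
yaw of jaw 33.05 F [ 0.7 -1.   0.6] grip 0.9908981366122496
[0.462, 0.158, 0.2] -> [ 1.28 -9.37  0.48]
```

>>> jog_arm:
  deltas: "0 -0.6 0 0.8; 0 -2 0 1.8; 0.2 -3.5 0.1 2.9; 0.4 -5 0.2 4; 0.6 -6.5 0.3 5.2; 0.9 -8 0.4 6.2; 1.2 -9.1 0.5 7.2; 1.3 -9.4 0.5 7.2"

```text
time: 1.43
eef_pos: [0.4642, 0.1599, 0.1979]
tcp_rot: [0.707, 0.017, 0.707, -0.018]
ft_force: [0.1, -0.0, 0.1]
grip_width: 0.998
```

```bash
cat >> h.py <<'E'
def wcast(c,s,u,v,z):
    R=Ro.from_quat(np.roll(s['tcp_rot'],-1)).as_matrix(); T=np.array(c['T_tool_cam'])
    x,y=u-c['cx'],v-c['cy']; r=np.hypot(x,y); th=r/c['fx']; d=np.array([np.sin(th)*x/r,np.sin(th)*y/r,np.cos(th)]) if r>0 else np.array([0,0,1.])
    o=R@T[:3,3]+s['eef_pos']; d=R@T[:3,:3]@d; return o+d*(z-o[2])/d[2]
E
python3 -c "
from h import *
go([.462,.158,.07]); s=observe(); c=snap('wrist','w1'); print(c['fx'],c['cx'],c['cy'],np.round(c['T_tool_cam'],3)); print(np.round(s['joint_pos'],2))"
```

```text
time 1.4333 tcp [0.4642 0.1599 0.1979] R [[0.0, 0.05, 0.999], [-0.002, 0.999, -0.05], [-1.0, -0.002, 0.0]]
yaw of jaw -2.84 F [ 0.1 -0.   0.1] grip 0.9981839503276827
[0.462, 0.158, 0.07] -> [ 5.11 -0.07 -0.09]
297.3186396354542 249.70936736171018 189.20758857018546 [[ 0.    -0.326  0.945 -0.143]
 [-0.    -0.945 -0.326  0.085]
 [ 1.    -0.    -0.     0.   ]
 [ 0.     0.     0.     1.   ]]
[-0.54  0.65  0.26  1.84 -0.24  0.69 -0.2 ]
```

View pics/w1.png

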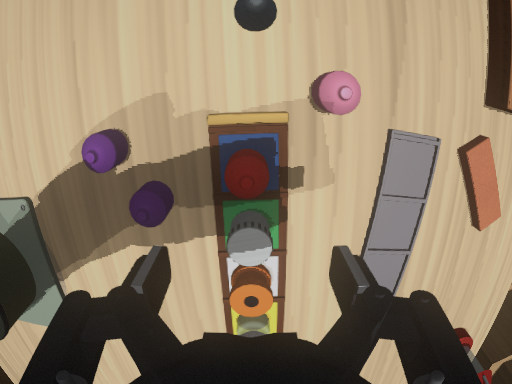

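Wrist view: float at (247,175), tin top at (250,245), spool dot at (251,301), tray far corners at (389,130) and (439,138). I'll cross-check these against the scene-camera fixes.

```bash
python3 -c "
from h import *
s=observe(); c=dict(np.load('pics/w1.npz',allow_pickle=True))
for n,u,v,z in [('floatbody',247,175,.045),('tin',250,245,.059),('spooldot',251,301,.059),('trayFL',389,130,.011),('trayFR',439,138,.011),('div L',379.5,195,.011),('div R',428,200,.011),('blueTL',220,136,.009),('blueTR',279,136,.009),('grnBL',221,248,.009),('grnBR',281,250,.009)]: print(n,wcast(c,s,u,v,z).round(4))
h=cv2.cvtColor(c['img'],cv2.COLOR_RGB2HSV).astype(int); m=((h[...,0]<4)|(h[...,0]>174))&(h[...,1]>150); m[:,:215]=0;m[:,290:]=0;m[:130]=0;m[210:]=0
print(cv2.boundingRect(m.astype(np.uint8)))
"
```

```text
floatbody [0.461 0.159 0.045]
tin [0.4608 0.0842 0.059 ]
spooldot [0.4585 0.0041 0.059 ]
trayFL [0.6321 0.1989 0.011 ]
trayFR [0.7091 0.1904 0.011 ]
div L [0.6259 0.1165 0.011 ]
div R [0.7034 0.1053 0.011 ]
blueTL [0.432  0.1957 0.009 ]
blueTR [0.4983 0.1927 0.009 ]
grnBL [0.422  0.0524 0.009 ]
grnBR [0.4993 0.0459 0.009 ]
(225, 150, 44, 48)
```

>>> jog_arm:
  deltas: "0.8 -0.1 -0.1 0; 2.0 -0.1 -0.1 0; 3.2 -0.1 -0.1 0; 4.4 -0.1 -0.1 0; 5.6 -0.1 -0.1 0; 6.5 -0.1 -0.1 0; 7.0 -0.1 -0.1 0; 7.1 -0.1 -0.1 0"

```text
time: 2.15
eef_pos: [0.4583, 0.162, 0.0194]
tcp_rot: [0.706, 0.013, 0.708, -0.013]
ft_force: [0.8, 0.2, 0.1]
grip_width: 0.996
```

>>> jog_arm:
  deltas: "0 0 0 0; 0 0 0 0; 0 0 0 0; 0 0 0 0; 0 0 0 0; 0 0 0 0"
  claw: 35
  squeeze: 25

```text
time: 2.65
eef_pos: [0.46, 0.1619, 0.0224]
tcp_rot: [0.707, 0.014, 0.706, -0.013]
ft_force: [-1.2, 0.1, 9.0]
grip_width: 0.526
```

>>> jog_arm:
  deltas: "-0.1 0 0 0; -0.4 0 0 0; -1.0 0 0 0; -1.8 0 0 0; -2.7 0 0 0; -3.5 0 0 0; -4.1 0 0 0; -4.3 0 0 0"

```text
time: 3.32
eef_pos: [0.4602, 0.1617, 0.1314]
tcp_rot: [0.708, 0.014, 0.706, -0.013]
ft_force: [0.0, -0.7, -0.9]
grip_width: 0.52
```

```bash
python3 -c "
from h import *
o=np.array([.653,.028]);y=np.array([.135,.991])
for b in(-.12,-.04,.04,.12): print(b,(o+b*y).round(4))
go([.637,-.091,.13])"
```

```text
-0.12 [ 0.6368 -0.0909]
-0.04 [ 0.6476 -0.0116]
0.04 [0.6584 0.0676]
0.12 [0.6692 0.1469]
time 3.3167 tcp [0.4602 0.1617 0.1314] R [[0.003, 0.039, 0.999], [0.001, 0.999, -0.039], [-1.0, 0.001, 0.003]]
yaw of jaw -2.21 F [ 0.  -0.7 -0.9] grip 0.5196205637036873
[0.637, -0.091, 0.13] -> [ 0.07 -9.83  7.46]
```

>>> jog_arm:
  deltas: "0 -0.2 0.2 0; 0 -0.7 0.5 0; 0 -1.5 1.1 0; 0 -2.4 1.8 0; 0 -3.4 2.6 0; 0 -4.4 3.3 0; 0 -5.2 4.0 0; 0 -5.6 4.3 0"

```text
time: 3.98
eef_pos: [0.563, 0.0135, 0.1279]
tcp_rot: [0.707, 0.014, 0.707, -0.015]
ft_force: [-0.4, 0.1, -1.8]
grip_width: 0.525
```

>>> jog_arm:
  deltas: "0 -0.5 0.4 0; 0 -1.1 0.8 0; 0 -1.9 1.4 0; 0 -2.8 2.1 0; 0 -3.5 2.6 0; 0 -4.0 3.0 0; 0 -4.2 3.2 0; 0 -4.2 3.2 0"

```text
time: 4.65
eef_pos: [0.6376, -0.0916, 0.1278]
tcp_rot: [0.707, 0.014, 0.707, -0.014]
ft_force: [-0.6, 0.8, -0.7]
grip_width: 0.519
```

```bash
python3 -c "
from h import *
go([.637,-.091,.019]); s=observe(); np.save('pics/w2s.npy',s,allow_pickle=True); c=snap('wrist','w2')"
```

```text
time 4.65 tcp [ 0.6376 -0.0916  0.1278] R [[-0.001, 0.04, 0.999], [-0.0, 0.999, -0.04], [-1.0, -0.0, -0.001]]
yaw of jaw -2.28 F [-0.6  0.8 -0.7] grip 0.5194955883748721
[0.637, -0.091, 0.019] -> [ 4.35  0.02 -0.02]
```

View pics/w2.png

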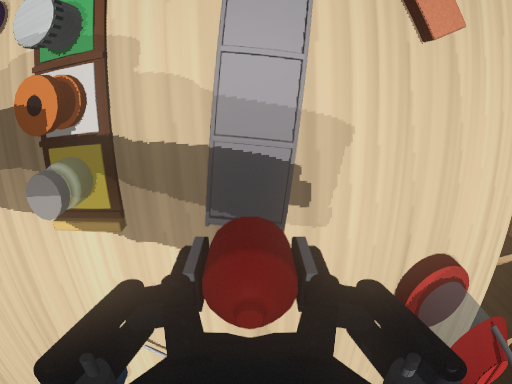

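Wrist view: float held upright above the near end bay. Tray right-end corners are at (207,222) and (286,227), and the dividers run (211,140)-(297,147) and (219,48)-(308,57).

```bash
python3 -c "
from h import *
s=np.load('pics/w2s.npy',allow_pickle=True).item(); c=dict(np.load('pics/w2.npz',allow_pickle=True))
y=np.array([.135,.991])
for n,b,l,r in [('end',-.167,(207,222),(286,227)),('d-80',-.08,(211,140),(297,147)),('d0',0,(219,48),(308,57))]:
    a,d=wcast(c,s,*l,.011)[:2],wcast(c,s,*r,.011)[:2]; print(n,a.round(4),d.round(4),'w',np.linalg.norm(a-d).round(4),'origin',((a+d)/2-b*y).round(4))
print('jar',wcast(c,s,47,195,.066),'spool',wcast(c,s,34,105,.059))
"
```

```text
end [ 0.5948 -0.1281] [ 0.6715 -0.1365] w 0.0771 origin [0.6557 0.0332]
d-80 [ 0.6052 -0.0486] [ 0.6814 -0.0579] w 0.0768 origin [0.6541 0.026 ]
d0 [0.6166 0.0321] [0.6925 0.0221] w 0.0766 origin [0.6546 0.0271]
jar [ 0.46118818 -0.07541573  0.066     ] spool [0.45832635 0.00336189 0.059     ]
```

>>> jog_arm:
  deltas: "0.3 0 0 0; 0.9 0 0 0; 1.8 0 0 0; 2.7 0 0 0; 3.5 0 0 0; 4.0 0 0 0; 4.2 0 0 0; 4.3 0 0 0"

```text
time: 5.37
eef_pos: [0.6372, -0.0899, 0.0208]
tcp_rot: [0.707, 0.013, 0.707, -0.013]
ft_force: [0.9, 0.4, -0.1]
grip_width: 0.525
```

>>> jog_arm:
  deltas: "0.05 0 0 0; 0.08 0 0 0"

```text
time: 5.53
eef_pos: [0.6379, -0.0905, 0.0201]
tcp_rot: [0.707, 0.013, 0.707, -0.014]
ft_force: [-0.1, 0.8, 0.5]
grip_width: 0.528
```

>>> jog_arm:
  deltas: "0.03 0 0 0; 0.06 0 0 0; 0.06 0 0 0"

```text
time: 5.78
eef_pos: [0.6379, -0.0906, 0.0185]
tcp_rot: [0.707, 0.014, 0.707, -0.014]
ft_force: [0.2, 0.0, 2.0]
grip_width: 0.527
```

>>> jog_arm:
  deltas: "0.02 0 0 0; 0.04 0 0 0; 0.04 0 0 0"

```text
time: 6.03
eef_pos: [0.638, -0.0906, 0.0184]
tcp_rot: [0.707, 0.014, 0.707, -0.014]
ft_force: [-6.0, 1.1, 20.0]
grip_width: 0.524
```

Contact is at the predicted height. Release.

>>> jog_arm:
  deltas: "-0.03 0 0 0; -0.03 0 0 0; -0.03 0 0 0; -0.03 0 0 0"
  claw: 80

```text
time: 6.37
eef_pos: [0.6375, -0.0906, 0.0175]
tcp_rot: [0.707, 0.014, 0.707, -0.014]
ft_force: [0.3, 0.3, -0.3]
grip_width: 0.937
```

>>> jog_arm:
  deltas: "-0.2 0 0 0; -0.7 0 0 0; -1.5 0 0 0; -2.5 0 0 0; -3.5 0 0 0; -4.2 0 0 0; -4.6 0 0 0; -4.7 0 0 0"

```text
time: 7.03
eef_pos: [0.6382, -0.0907, 0.1374]
tcp_rot: [0.708, 0.014, 0.706, -0.014]
ft_force: [0.4, -0.8, -0.2]
grip_width: 0.934
```

```bash
python3 -c "
from h import *
go([.461,.081,.14],[.461,.081,.0365]); c=snap('scene','s1')
P=cloud(c); box=(P[...,0]>.35)&(P[...,0]<.75)&(abs(P[...,1])<.2)
m=box&(P[...,2]>.035)&(P[...,2]<.08); k,l,st,ce=cv2.connectedComponentsWithStats(m.astype(np.uint8))
for i in range(1,k):
    if st[i,4]>60: q=P[l==i]; z=np.percentile(q[:,2],97);t=q[q[:,2]>z-.008]; print(ce[i].round(),z.round(4),t.mean(0).round(4))
"
```

```text
time 7.0333 tcp [ 0.6382 -0.0907  0.1374] R [[0.003, 0.039, 0.999], [-0.0, 0.999, -0.039], [-1.0, -0.0, 0.003]]
yaw of jaw -2.21 F [ 0.4 -0.8 -0.2] grip 0.9337031821399476
[0.461, 0.081, 0.14] -> [-0.13  6.59 -7.35]
[0.461, 0.081, 0.0365] -> [ 4.01  6.59 -7.36]
[222. 190.] 0.0701 [ 0.4586 -0.0789  0.0675]
[259. 257.] 0.0701 [ 0.6399 -0.0939  0.0658]
```

View pics/s1.png

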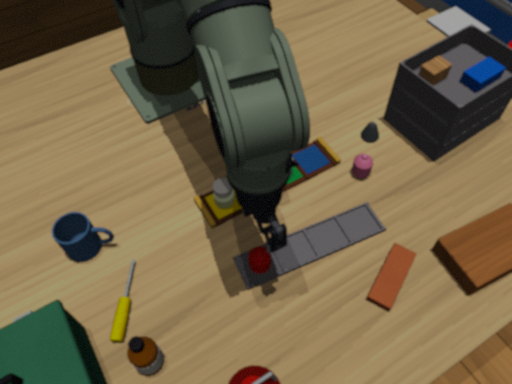

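Scene view: float upright at (258,258) in the right-end bay, top at 0.070, matching 66 + 5 mm. Next, the tin.

>>> jog_arm:
  deltas: "0 0.4 -0.5 0; 0 1.2 -1.4 0; 0 2.2 -2.5 0; 0 3.2 -3.6 0; 0 4.3 -4.8 0; 0 5.4 -6.0 0; 0 6.3 -7.0 0; 0 6.6 -7.4 0"
  claw: 85

```text
time: 7.75
eef_pos: [0.4555, 0.0846, 0.1344]
tcp_rot: [0.706, 0.012, 0.708, -0.012]
ft_force: [0.7, 0.5, 0.2]
grip_width: 0.996
```

>>> jog_arm:
  deltas: "0.4 0 0 0; 1.2 0 0 0; 2.2 0 0 0; 3.2 0 0 0; 3.9 0 0 0; 4.2 0 0 0; 4.3 0 0 0; 4.3 0 0 0"

```text
time: 8.42
eef_pos: [0.4588, 0.0813, 0.0274]
tcp_rot: [0.707, 0.013, 0.707, -0.014]
ft_force: [-0.0, 0.1, 0.4]
grip_width: 0.996
```

>>> jog_arm:
  deltas: "0 0 0 0; 0 0 0 0; 0 0 0 0; 0 0 0 0; 0 0 0 0; 0 0 0 0"
  claw: 40
  squeeze: 35

```text
time: 8.92
eef_pos: [0.4594, 0.0816, 0.0284]
tcp_rot: [0.707, 0.014, 0.707, -0.014]
ft_force: [-1.1, 0.0, 11.9]
grip_width: 0.575
```

>>> jog_arm:
  deltas: "-0.1 0 0 0; -0.4 0 0 0; -1.0 0 0 0; -1.8 0 0 0; -2.7 0 0 0; -3.5 0 0 0; -4.0 0 0 0; -4.0 0 0 0"

```text
time: 9.58
eef_pos: [0.4598, 0.0817, 0.1303]
tcp_rot: [0.708, 0.014, 0.706, -0.013]
ft_force: [1.0, 0.4, -1.1]
grip_width: 0.572
```

```bash
python3 -c "
from h import *
go([.649,-.0115,.125])"
```

```text
time 9.5833 tcp [0.4598 0.0817 0.1303] R [[0.003, 0.038, 0.999], [0.001, 0.999, -0.038], [-1.0, 0.001, 0.003]]
yaw of jaw -2.2 F [ 1.   0.4 -1.1] grip 0.5715134548066804
[0.649, -0.0115, 0.125] -> [ 0.23 -3.43  7.71]
```

>>> jog_arm:
  deltas: "0 -0.2 0.3 0; 0 -0.5 1.0 0; 0 -0.9 1.9 0; 0 -1.4 3.0 0; 0 -1.9 4.1 0; 0.1 -2.4 5.2 0; 0.1 -2.8 6.2 0; 0.2 -3.1 6.9 0"

```text
time: 10.25
eef_pos: [0.6302, -0.0048, 0.1216]
tcp_rot: [0.707, 0.014, 0.707, -0.014]
ft_force: [-1.0, -0.5, -0.1]
grip_width: 0.573
```

>>> jog_arm:
  deltas: "0 -0.1 0.3 0; 0 -0.3 0.7 0; 0 -0.3 0.8 0; 0 -0.3 0.8 0"

```text
time: 10.58
eef_pos: [0.6481, -0.0115, 0.1215]
tcp_rot: [0.707, 0.014, 0.707, -0.014]
ft_force: [-0.3, 0.4, -0.9]
grip_width: 0.575
```

```bash
python3 -c "
from h import *
go([.649,-.0115,.0244])"
```

```text
time 10.5833 tcp [ 0.6481 -0.0115  0.1215] R [[-0.001, 0.039, 0.999], [-0.0, 0.999, -0.039], [-1.0, -0.0, -0.001]]
yaw of jaw -2.25 F [-0.3  0.4 -0.9] grip 0.5753815228236114
[0.649, -0.0115, 0.0244] -> [3.88 0.   0.04]
```

>>> jog_arm:
  deltas: "0.3 0 0 0; 0.9 0 0 0; 1.7 0 0 0; 2.5 0 0 0; 3.2 0 0 0; 3.6 0 0 0; 3.8 0 0 0; 3.8 0 0 0"

```text
time: 11.25
eef_pos: [0.6476, -0.0107, 0.0268]
tcp_rot: [0.707, 0.014, 0.707, -0.014]
ft_force: [0.7, 0.9, -0.4]
grip_width: 0.574
```

>>> jog_arm:
  deltas: "0.04 0 0 0; 0.08 0 0 0; 0.08 0 0 0"

```text
time: 11.5
eef_pos: [0.6484, -0.0109, 0.0262]
tcp_rot: [0.707, 0.014, 0.707, -0.014]
ft_force: [-0.5, -0.7, -1.1]
grip_width: 0.571
```

>>> jog_arm:
  deltas: "0.02 0 0 0; 0.04 0 0 0; 0.04 0 0 0"

```text
time: 11.75
eef_pos: [0.6482, -0.0109, 0.0247]
tcp_rot: [0.707, 0.014, 0.707, -0.014]
ft_force: [0.4, 0.0, -1.0]
grip_width: 0.572
```

>>> jog_arm:
  deltas: "0.02 0 0 0; 0.04 0 0 0; 0.04 0 0 0"

```text
time: 12.0
eef_pos: [0.6482, -0.0109, 0.0245]
tcp_rot: [0.707, 0.014, 0.707, -0.014]
ft_force: [-5.5, 1.3, 14.2]
grip_width: 0.575
```

Contact. Release, rise, then the spool.

>>> jog_arm:
  deltas: "-0.03 0 0 0; -0.03 0 0 0; -0.03 0 0 0; -0.03 0 0 0"
  claw: 80

```text
time: 12.33
eef_pos: [0.6481, -0.0109, 0.0242]
tcp_rot: [0.707, 0.014, 0.707, -0.014]
ft_force: [-0.1, 0.0, 0.1]
grip_width: 0.933
```

>>> jog_arm:
  deltas: "-0.2 0 0 0; -0.7 0 0 0; -1.5 0 0 0; -2.4 0 0 0; -3.3 0 0 0; -4.0 0 0 0; -4.3 0 0 0; -4.3 0 0 0"

```text
time: 13.0
eef_pos: [0.6489, -0.0109, 0.1341]
tcp_rot: [0.708, 0.014, 0.706, -0.014]
ft_force: [-0.1, 0.1, 0.3]
grip_width: 0.942
```

```bash
python3 -c "
from h import *
go([.4585,.003,.135]); s=observe(); np.save('pics/w3s.npy',s); c=snap('wrist','w3')"
```

```text
time 13.0 tcp [ 0.6489 -0.0109  0.1341] R [[0.003, 0.039, 0.999], [-0.0, 0.999, -0.039], [-1.0, 0.0, 0.003]]
yaw of jaw -2.21 F [-0.1  0.1  0.3] grip 0.9424136129805163
[0.4585, 0.003, 0.135] -> [-0.06  0.26 -7.63]
```

View pics/w3.png

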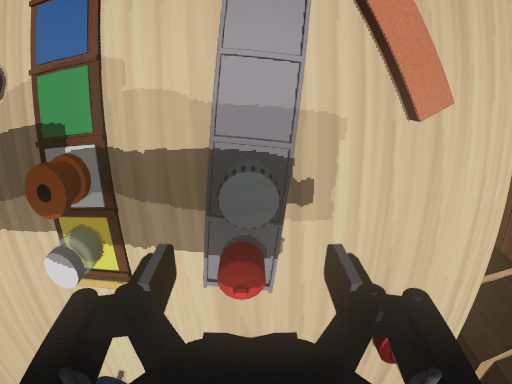

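Wrist view: tin upright in its bay (249,195), float next to it (242,270); spool (44,193) and jar (65,265) are still on the rack. Next, the spool.

>>> jog_arm:
  deltas: "0 0 -0.4 0; 0 0.1 -1.3 0; 0 0.1 -2.4 0; 0 0.1 -3.5 0; 0 0.2 -4.7 0; 0 0.2 -5.9 0; 0 0.3 -7.0 0; 0 0.3 -7.6 0"
  claw: 85

```text
time: 13.72
eef_pos: [0.4553, 0.0043, 0.1313]
tcp_rot: [0.706, 0.013, 0.708, -0.014]
ft_force: [-0.3, 0.6, 0.5]
grip_width: 0.993
```

>>> jog_arm:
  deltas: "0.4 0 0 0; 1.2 0 0 0; 2.2 0 0 0; 3.2 0 0 0; 3.9 0 0 0; 4.1 0 0 0; 4.1 0 0 0; 4.1 0 0 0"

```text
time: 14.38
eef_pos: [0.4584, 0.0038, 0.0296]
tcp_rot: [0.707, 0.014, 0.707, -0.014]
ft_force: [0.3, 0.5, 0.4]
grip_width: 0.995
```

>>> jog_arm:
  deltas: "0 0 0 0; 0 0 0 0; 0 0 0 0; 0 0 0 0; 0 0 0 0; 0 0 0 0"
  claw: 45
  squeeze: 30

```text
time: 14.88
eef_pos: [0.4589, 0.004, 0.0302]
tcp_rot: [0.707, 0.014, 0.707, -0.014]
ft_force: [-1.0, 0.3, 12.9]
grip_width: 0.622
```

>>> jog_arm:
  deltas: "-0.1 0 0 0; -0.4 0 0 0; -1.0 0 0 0; -1.8 0 0 0; -2.7 0 0 0; -3.5 0 0 0; -4.0 0 0 0; -4.0 0 0 0"

```text
time: 15.55
eef_pos: [0.4593, 0.004, 0.132]
tcp_rot: [0.708, 0.014, 0.706, -0.014]
ft_force: [0.6, -0.2, -0.6]
grip_width: 0.621
```

```bash
python3 -c "
from h import *
go([.6595,.0675,.13])"
```

```text
time 15.55 tcp [0.4593 0.004  0.132 ] R [[0.004, 0.039, 0.999], [0.0, 0.999, -0.039], [-1.0, 0.0, 0.004]]
yaw of jaw -2.21 F [ 0.6 -0.2 -0.6] grip 0.6213207458604525
[0.6595, 0.0675, 0.13] -> [0.11 2.85 7.9 ]
```

>>> jog_arm:
  deltas: "0 0.1 0.3 0; 0 0.4 1.0 0; 0 0.7 1.9 0; 0 1.1 3.0 0; 0 1.5 4.1 0; 0.1 1.9 5.2 0; 0.1 2.3 6.3 0; 0.1 2.5 7.0 0"

```text
time: 16.22
eef_pos: [0.6374, 0.061, 0.1262]
tcp_rot: [0.707, 0.013, 0.707, -0.013]
ft_force: [-1.4, 0.7, -0.7]
grip_width: 0.622
```

>>> jog_arm:
  deltas: "0 0.2 0.4 0; 0 0.3 0.8 0; 0 0.3 0.9 0; 0 0.3 0.9 0"

```text
time: 16.55
eef_pos: [0.6584, 0.0661, 0.1262]
tcp_rot: [0.707, 0.014, 0.707, -0.014]
ft_force: [0.5, -0.3, -0.7]
grip_width: 0.621
```

```bash
python3 -c "
from h import *
go([.6595,.0675,.0262])"
```

```text
time 16.55 tcp [0.6584 0.0661 0.1262] R [[-0.001, 0.039, 0.999], [-0.0, 0.999, -0.039], [-1.0, -0.0, -0.001]]
yaw of jaw -2.21 F [ 0.5 -0.3 -0.7] grip 0.621308994703551
[0.6595, 0.0675, 0.0262] -> [4.   0.06 0.04]
```

>>> jog_arm:
  deltas: "0.3 0 0 0; 0.9 0 0 0; 1.8 0 0 0; 2.6 0 0 0; 3.3 0 0 0; 3.8 0.1 0 0; 3.95 0.1 0 0; 3.95 0.1 0 0"

```text
time: 17.22
eef_pos: [0.658, 0.0689, 0.0276]
tcp_rot: [0.706, 0.014, 0.707, -0.014]
ft_force: [0.3, -0.4, -1.1]
grip_width: 0.621
```

>>> jog_arm:
  deltas: "0.04 0 0 0; 0.08 0 0 0; 0.08 0 0 0"

```text
time: 17.47
eef_pos: [0.6589, 0.0688, 0.0264]
tcp_rot: [0.707, 0.014, 0.707, -0.014]
ft_force: [0.2, -0.4, 0.7]
grip_width: 0.62
```

>>> jog_arm:
  deltas: "0.02 0 0 0; 0.04 0 0 0; 0.04 0 0 0"

```text
time: 17.72
eef_pos: [0.6589, 0.0688, 0.0263]
tcp_rot: [0.707, 0.014, 0.707, -0.014]
ft_force: [-6.2, 0.1, 16.0]
grip_width: 0.623
```

Contact. Release and go for the jar.

>>> jog_arm:
  deltas: "-0.03 0 0 0; -0.03 0 0 0; -0.03 0 0 0; -0.03 0 0 0"
  claw: 80

```text
time: 18.05
eef_pos: [0.6587, 0.0687, 0.0257]
tcp_rot: [0.707, 0.014, 0.707, -0.014]
ft_force: [-0.3, -1.1, -0.1]
grip_width: 0.936
```

>>> jog_arm:
  deltas: "-0.2 0 0 0; -0.7 0 0 0; -1.5 0 0 0; -2.4 0 0 0; -3.3 0 0 0; -4.0 0 0 0; -4.3 0 0 0; -4.3 0 0 0"

```text
time: 18.72
eef_pos: [0.6595, 0.0688, 0.1356]
tcp_rot: [0.708, 0.014, 0.706, -0.014]
ft_force: [-0.2, 0.6, -0.2]
grip_width: 0.939
```

```bash
python3 -c "
from h import *
go([.4585,-.077,.135])"
```

```text
time 18.7167 tcp [0.6595 0.0688 0.1356] R [[0.003, 0.039, 0.999], [0.0, 0.999, -0.039], [-1.0, 0.0, 0.003]]
yaw of jaw -2.21 F [-0.2  0.6 -0.2] grip 0.9388437764285207
[0.4585, -0.077, 0.135] -> [-0.   -6.14 -7.81]
```

>>> jog_arm:
  deltas: "0 -0.4 -0.5 0; 0 -1.1 -1.4 0; 0 -2.0 -2.5 0; 0 -2.9 -3.7 0; 0 -3.9 -4.9 0; 0 -4.9 -6.2 0; 0 -5.7 -7.3 0; 0 -6.1 -7.8 0"
  claw: 85

```text
time: 19.38
eef_pos: [0.4542, -0.0782, 0.1331]
tcp_rot: [0.706, 0.014, 0.708, -0.015]
ft_force: [-1.1, -0.2, -0.4]
grip_width: 0.999
```

>>> jog_arm:
  deltas: "0 0 0 0; 0.4 0 0 0; 1.2 0 0 0; 2.2 0 0 0; 3.2 0 0 0; 4.0 0 0 0; 4.4 0 0 0; 4.4 0 0 0"

```text
time: 20.05
eef_pos: [0.4572, -0.0758, 0.0215]
tcp_rot: [0.706, 0.014, 0.708, -0.013]
ft_force: [0.3, -0.3, -0.1]
grip_width: 0.995
```

>>> jog_arm:
  deltas: "0 0 0 0; 0 0 0 0; 0 0 0 0; 0 0 0 0; 0 0 0 0; 0 0 0 0"
  claw: 38
  squeeze: 40

```text
time: 20.55
eef_pos: [0.4584, -0.0761, 0.0246]
tcp_rot: [0.708, 0.014, 0.706, -0.014]
ft_force: [-1.2, -0.1, 16.5]
grip_width: 0.541
```

>>> jog_arm:
  deltas: "-0.1 0 0 0; -0.4 0 0 0; -1.0 0 0 0; -1.8 0 0 0; -2.7 0 0 0; -3.6 0 0 0; -4.4 0 0 0; -4.5 0 0 0"

```text
time: 21.22
eef_pos: [0.4588, -0.0762, 0.1393]
tcp_rot: [0.708, 0.013, 0.705, -0.014]
ft_force: [-0.3, -0.5, -1.3]
grip_width: 0.54
```

```bash
python3 -c "
from h import *
go([.6705,.147,.13])"
```

```text
time 21.2167 tcp [ 0.4588 -0.0762  0.1393] R [[0.004, 0.039, 0.999], [-0.001, 0.999, -0.039], [-1.0, -0.0, 0.004]]
yaw of jaw -2.21 F [-0.3 -0.5 -1.3] grip 0.5397699557283776
[0.6705, 0.147, 0.13] -> [0.4  9.25 8.11]
```

>>> jog_arm:
  deltas: "0 0.3 0.2 0; 0 0.9 0.7 0; 0 1.7 1.4 0; 0 2.6 2.2 0; 0 3.5 3.1 0; 0 4.4 3.9 0; 0 5.1 4.5 0; 0 5.5 4.8 0"

```text
time: 21.88
eef_pos: [0.5843, 0.0601, 0.1345]
tcp_rot: [0.707, 0.013, 0.707, -0.012]
ft_force: [0.2, -0.5, -1.4]
grip_width: 0.537
```

>>> jog_arm:
  deltas: "0 0.5 0.4 0; 0 1.1 0.9 0; 0 1.9 1.6 0; 0 2.8 2.4 0; 0 3.4 3.0 0; 0 3.7 3.3 0; 0 3.75 3.35 0; 0 3.75 3.35 0"

```text
time: 22.55
eef_pos: [0.6699, 0.1477, 0.1344]
tcp_rot: [0.706, 0.013, 0.708, -0.014]
ft_force: [-0.6, 0.5, -0.9]
grip_width: 0.538
```

```bash
python3 -c "
from h import *
go([.6705,.147,.0206])"
```

```text
time 22.55 tcp [0.6699 0.1477 0.1344] R [[-0.002, 0.038, 0.999], [-0.0, 0.999, -0.038], [-1.0, -0.0, -0.002]]
yaw of jaw -2.17 F [-0.6  0.5 -0.9] grip 0.5383488121949923
[0.6705, 0.147, 0.0206] -> [ 4.55 -0.02  0.03]
```

>>> jog_arm:
  deltas: "0.3 0 0 0; 1.0 0 0 0; 1.9 0 0 0; 2.8 0 0 0; 3.6 0 0 0; 4.2 0 0 0; 4.5 0 0 0; 4.5 0 0 0"

```text
time: 23.22
eef_pos: [0.6698, 0.1466, 0.0221]
tcp_rot: [0.706, 0.014, 0.708, -0.014]
ft_force: [-0.6, 0.8, -1.3]
grip_width: 0.536
```

>>> jog_arm:
  deltas: "0.04 0 0 0; 0.08 0 0 0; 0.08 0 0 0"

```text
time: 23.47
eef_pos: [0.6708, 0.1472, 0.0219]
tcp_rot: [0.707, 0.014, 0.707, -0.014]
ft_force: [-0.2, -0.6, -1.5]
grip_width: 0.539
```

>>> jog_arm:
  deltas: "0.02 0 0 0; 0.04 0 0 0; 0.04 0 0 0"

```text
time: 23.72
eef_pos: [0.6707, 0.1472, 0.0207]
tcp_rot: [0.707, 0.014, 0.707, -0.014]
ft_force: [-0.9, 1.1, 2.7]
grip_width: 0.537
```

>>> jog_arm:
  deltas: "0 0 0 0; 0 0 0 0; 0 0 0 0; 0 0 0 0"
  claw: 80

```text
time: 24.05
eef_pos: [0.6705, 0.1471, 0.0203]
tcp_rot: [0.707, 0.014, 0.707, -0.014]
ft_force: [-0.2, 0.7, -0.2]
grip_width: 0.939
```

>>> jog_arm:
  deltas: "-0.2 0 0 0; -0.7 0 0 0; -1.5 0 0 0; -2.5 0 0 0; -3.5 0 0 0; -4.5 0 0 0; -5.2 0 0 0; -5.6 0 0 0"

```text
time: 24.72
eef_pos: [0.6712, 0.1472, 0.1638]
tcp_rot: [0.708, 0.014, 0.706, -0.013]
ft_force: [-0.6, 0.2, -1.1]
grip_width: 0.937
```

>>> jog_arm:
  deltas: "0 0 -0.4 0; 0 0 -1.3 0; 0 0 -2.4 0; 0 0 -3.6 0; 0 0 -4.8 0; 0 0 -6 0; 0 0 -7 0; 0 0 -7.4 0"

```text
time: 25.38
eef_pos: [0.4827, 0.1545, 0.1609]
tcp_rot: [0.706, 0.013, 0.707, -0.013]
ft_force: [-0.3, -0.4, -0.4]
grip_width: 0.94
```

```bash
python3 -c "
from h import *
s=observe(); w=snap('wrist','w4')
o=np.array([.6543,.028]); yh=np.array([.135,.991]); xh=np.array([.991,-.135])
c=snap('scene','s2')
for n,c in (('scene',c),('side',snap('side','d2'))):
  P=cloud(c); box=(P[...,0]>.55)&(P[...,0]<.75)&(P[...,1]>-.2)&(P[...,1]<.22)
  for b in(-.12,-.04,.04,.12):
    r=P[...,:2]-o; yy=r@yh; q=P[box&(abs(yy-b)<.04)&(P[...,2]>.02)&(P[...,2]<.085)]
    if len(q)<20: continue
    z=np.percentile(q[:,2],97); t=q[q[:,2]>z-.006]; ct=np.array(cv2.minEnclosingCircle(t[:,:2].astype(np.float32))[0])-o
    print(n,b,len(q),'top',z.round(4),'tray x,y',(ct@xh).round(4),(ct@yh).round(4))
cv2.imwrite('pics/f.png',np.vstack([cv2.resize(dict(np.load('pics/s2.npz'))['img'][150:310,200:420],None,fx=2,fy=2),cv2.resize(c['img'][110:260,180:400],None,fx=2,fy=2)])[:,:,::-1])
print(s['time'],s['eef_pos'])"
```

```text
scene -0.12 497 top 0.0693 tray x,y 0.0027 -0.1226
scene -0.04 565 top 0.0566 tray x,y 0.0005 -0.0411
scene 0.04 555 top 0.0569 tray x,y -0.0005 0.0408
scene 0.12 529 top 0.0667 tray x,y -0.0001 0.1186
side -0.12 517 top 0.0694 tray x,y -0.0023 -0.1269
side -0.04 491 top 0.0561 tray x,y -0.0005 -0.0423
side 0.04 424 top 0.0563 tray x,y -0.0014 0.038
side 0.12 379 top 0.0658 tray x,y -0.0015 0.1173
25.3833 [0.48266309 0.15449367 0.16088212]
```

View pics/f.png

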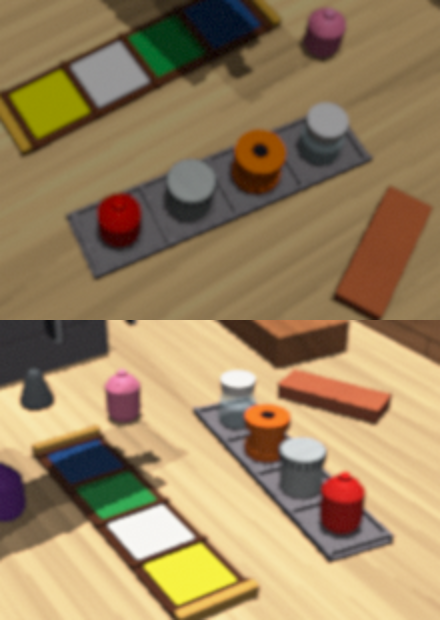

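View pics/w4.png

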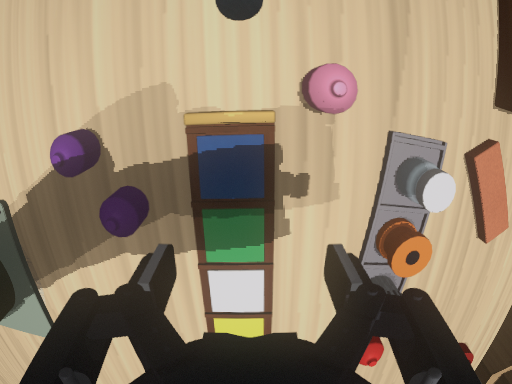

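The final views show all four pieces upright and centred in their bays: float at (120,220), tin (190,190), spool (260,160) and jar (325,130) in the top crop. The gripper is clear of everything, so I'm handing in.

```bash
python3 -c "
from h import *
print(hand_in())"
```

```text
the job is handed in; nothing more can be done
None
```

All four pieces are in the tray in reverse order and the job is handed in, at about 25.5 s of the 99 s. From the right end, the bays hold float, tin, spool and jar. I lowered each one until it touched the floor before releasing it.

- **Position:** the scene and side cameras put every piece within about 3 mm of its bay centre across the tray. Along the tray they are within about 3 mm by the scene camera, and within about 7 mm at worst (the float) by the side camera, against a 15 mm limit.
- **Height:** tops measured 56–57 mm for the tin and spool, 66–67 mm for the jar and 69 mm for the float. All four are within 2 mm of what standing on the 5 mm floor should give.
- **Uprightness:** all four looked upright in the last pictures, but I did not measure any tilt angles. The gripper was clear of everything.
- **Disagreements:** the two cameras differed by up to about 5 mm, in both the float's position and the uncorrected tray fix. The one rough wrist-camera tray point (the end edge) was off by a similar amount. No check failed.

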